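# Clamp a pipe union in the ratchet vice

## Robot

A 6-joint arm with a two-finger parallel gripper is mounted at the origin on the work surface; the furniture and walls round the work are solid. World frame = base frame: x ahead of the robot, y to its left, z up, the work surface at z = 0. Lengths are in mm, angles in rad, forces in N, time in s.
With the tool pointing down it reaches from about 350 to 775 mm from the base axis. Payload 7.3 kg.
Tool frame: the origin (TCP) lies at the very end of the fingers, on their centre line; the grasp point (between the pads) lies bot.grip_point_offset behind it (bot.grip_point_offset is the distance from the TCP to the grasp point, in mm); z points along the fingers, y is the line along which they close (so a half turn about z gives the same grasp; the last joint's range is limited). The gripper opens to 92 mm and grips with 3 to 60 N. Pads are 19 mm wide; open, the fingers measure 130 mm over their backs; the gripper's body (75 mm by 190 mm) begins 47 mm behind the grasp point.
Start: joints at [-1.428, 0.342, 1.524, -0, 1.275, -0.146], TCP at [149.544, -503.273, 201.141] pointing down, gripper open.
Joint ranges: [-2.53, 2.53], [-0.77, 2.02], [0.04, 2.7], [-1, 4.14], [0.28, 2.66], [-3.11, 3.11]. Speed limits (rad/s): [2.57, 2.57, 3.14, 3.14, 3.14, 3.14].

## Interface

Orientations are given as [roll, pitch, yaw] about the fixed x, y, z axes, in that order (R = Rz(yaw) Ry(pitch) Rx(roll)).
In Python, from plant import bot gives the robot as it stands. The module is installed in compiled form; this text tells all that it offers.
- The arm moves only by the tool carry_out, never from a script. Its argument "plan" is a list of rows, each an object of numbers: "tx", "ty", "tz": the shift along the world's x, y, z in mm; "rx", "ry", "rz": the turn, a rotation vector about the world's x, y, z in rad. A call has 1 to 12 rows; each row shifts and turns the commanded pose from where the row before left it; what a row does not reach is not made up. A row lasts 1/10 s, in which the tool goes at most 50 mm and 8.59 degrees, less where a joint would pass 70% of its speed; a pose out of reach is approached as far as the arm can. A call with a gripper value outside its range is refused whole. "gripper" is the closure, from 0 (fully open) to 1 (shut), set as the call begins (left out, the last holds). The fingers move at their own pace and stop on an object; the grip force is fixed at half the most. Time passes only in rows, so rows that do not move let the fingers close. It gives the time, the measured TCP pose, the force, the opening and the grip force at its end, in the units of the state.
- bot.get_obs(): the state, without advancing time (a new reading comes with each control period).
- bot.capture(name): name is "scene" or "top" or "wrist"; returns the picture (420x560x3 uint8, red, green, blue); there is no depth.
- bot.camera_model(name): a dict with "camera_matrix" (3x3 intrinsics, pixels), "R" (3x3) and "t" (3): a world point X has camera coordinates R X + t. Camera axes: x right, y down, z forward; pixel columns grow to the right and rows downward; lengths in mm; the calibration is good to about 2 mm. A picture is of the moment at which its call begins: read the wrist's pose just before it. camera_model takes no time and is no camera call; for the wrist camera it gives the pose at the moment of the call.
- bot.close_job(): hands the job in; it is judged then, once.
The state is a dict: "time": time; "joint_positions": joint angles; "dq": joint speeds; "tau": joint torques, N m; "tool_pos": TCP position; "tcp_rot": TCP orientation; "contact_force": force on the tool from outside, world axes, zero at the start; "moment": the same for the moment, N m; "grip_width": finger opening in mm; "finger_force": force on a finger pad.
Only numpy, scipy, OpenCV 4.12 (cv2) and the standard library are available. Lean on these libraries where they do the work, as an engineer would, in place of code of your own. Each camera call takes 0.05 s, during which the arm holds its last target. There are 200 camera calls.

## Task

The pipe union lies loose in the small bench vice, whose ratchet is still set to open. Flip the little reversing lever on the ratchet head right over to its other side, then swing the handle back and forth by its upright grip until the spring pad has pushed the union against the stop block and holds it firmly - stop when the handle takes about half as much effort again as it did while the jaw was still running free, and do not overtighten - and let go. Move the jaw only with the ratchet handle, leave the union lying in the vice, and do not disturb the things lying around.

Things in the scene. Friction and masses are not known exactly. Their poses are not given: they have to be found in the camera images.
- spindle_axis (a point): Point on the vertical axis of the vice's ratchet spindle, 65 mm above the bench. Handle and reversing lever turn about this axis. The vice is a grey base 90 x 270 mm, fixed to the bench, with an open pin-tooth ratchet wheel on a square housing. The point has the vice's axes: +y runs along the bed from spindle to stop block (the way the jaw closes), +z is up.
- grip_mid (a point): Middle of the black upright round grip at the end of the ratchet handle: 18 mm thick, 68 to 114 mm above the bench (point at 92), 120 mm from the spindle axis. Running the jaw closed free takes about 9 N at the grip while it moves (4 to 5 N remain in a pause), clicking back 1 to 2 N. With the union pinched both rise 1.9 N per 8 mm of swing: 3 to 4 N above free is a good clamp, 6 N too much.
- handle (a joint): Swing of the handle, rad, counter-clockwise from above positive; at 0 it points along the vice's -y, away from the jaws; stops at -0.6 and 0.6; stays where left. With the lever on the closing side, swinging + drives the jaw closed (15 mm per rad), swinging - clicks freely back; up to one tooth (0.35 rad) is lost at each reversal. The jaw stays put when the handle is released.
- lever_mid (a point): Middle of the upright thumb fin of the dark reversing lever on top of the ratchet head: fin 8 mm thick, 24 mm long (16 to 40 mm from the spindle axis), top 102 mm above the bench; point 30 mm from the axis, 90 mm above the bench. Below the fin a 9 mm wide bar (top at 80 mm), below that the head (top at 68 mm). The lever points away from the handle, towards the jaws.
- lever (a joint): Angle of the reversing lever relative to the handle, rad, counter-clockwise from above positive: -0.4 is the opening side (as it is found), +0.4 the closing side. It stays where it is left; turning it takes about 2 N at the fin.
- pad_face (a point): Middle of the front face of the spring pad on the sliding jaw, 58 mm wide and 26 mm high, that moves along the vice's +y when the jaw closes. The pad sits on springs (15 N per mm, 5.5 mm travel) before the jaw.
- union_mid (a point): Centre of the metal pipe union to be clamped, a hexagonal fitting 52 mm long and about 23 mm across, 20 mm high, lying loose on the bed of the vice (12 mm above the bench) between pad and stop block, its long axis across the bed.
- stop_face (a point): Middle of the face of the stop block (the fixed jaw, 72 mm wide, 25 mm thick, 36 mm high) that the union is pushed against; 23 mm above the bench. Bolted down, at a different place on the bed each time.
- hex_key: Black hex key lying on the bench near the vice, a bystander.
- vial_5: Small sample vial standing near the vice, 27 mm in diameter, 58 mm tall, a bystander.
- marker_2: Black marker pen lying near the vice, a bystander.
Mind the look-alikes: they are no part of the job. What is shaped like the part that bears union_mid but black or pink is not meant.

How it is judged (in metres and radians):
On the way, in this order (a step that is already met when the one before it is completed fails the run):
1. the reversing lever is over on the closing side (value of joint lever above 0.28 rad), for 0.2 s.
2. the union is held between spring pad and stop block (contact force between pad and pipe_union above 15 N and contact force between stop_block and pipe_union above 10 N), for 0.2 s.
At the end, for the whole second after the job is handed in: The pipe union lies still and level (within 0.15 rad) in the vice, pressed by the spring pad with 15 to 50 N (1 to 3.3 mm of spring travel) against the stop block (over 10 N there), and the reversing lever is on the closing side (beyond 0.28 rad) (all of step 2 and contact force between pad and pipe_union below 50 N and angle between union_mid's own z axis and vertical below 0.15 rad and linear speed of pipe_union below 0.01 m/s and value of joint lever above 0.28 rad); the robot touches nothing.
It fails at once if the union is overtightened: the pad presses it with more than 50 N (contact force between pad and pipe_union above 50 N).
It fails at once if the jaw or its pad is pushed directly with more than 8 N instead of with the handle (contact force between the arm and jaw above 8 N).
It fails at once if the jaw or its pad is pushed directly with more than 8 N by the fingers (contact force between the fingers and jaw above 8 N).
It fails at once if the union is taken out of the vice (height (world z) of union_mid above 0.05 m).
It fails at once if a bystander on the bench is moved more than 30 mm (distance of any of hex_key, vial_5, marker_2 from where it was at the start of the episode above 0.03 m).
It also fails if it takes over 72 s, if anything falls off the work surface, if the arm or the gripper's body presses on something with over 40 N, if the wrist force passes 120 N, or if a joint passes its speed limit or range.

## Working session

There is one attempt and no reset: what is moved stays moved. The work goes in short steps, Python scripts to look and compute and a tool call to move; the robot and the scene stay as the last step left them, time stands still between calls to the robot, and variables do not carry over. Pictures are saved under pics/ and viewed, at most 10 in all, crops included, and the job is handed in when it is done.

Besides the shell and the picture viewer there is one more tool, called as name(argument=value, ...) on one line, values as JSON. carry_out: Moves the arm, as the interface text tells. Its arguments: {"type":"object","properties":{"plan":{"type":"array"},"gripper":{"type":"number"}},"required":["plan"]}

```bash
mkdir -p pics; python3 - <<'E'
from plant import bot
import cv2
for n in("scene","top"):
    im=bot.capture(n); cv2.imwrite(f"pics/{n}0.png",im[:,:,::-1])
    m=bot.camera_model(n); print(n,m)
o=bot.get_obs(); print(o, bot.grip_point_offset)
E
```

```text
scene {'camera_matrix': array([[525.9308194 ,   0.        , 289.03371573],
       [  0.        , 525.9308194 , 219.8669376 ],
       [  0.        ,   0.        ,   1.        ]]), 'R': array([[ 0.03318169,  0.99931369, -0.01646614],
       [ 0.74445731, -0.03570508, -0.66671468],
       [-0.66684503,  0.00986438, -0.74513113]]), 't': array([ 149.28858339, -293.84594429, 1413.28280647])}
top {'camera_matrix': array([[398.46816572,   0.        , 277.59259957],
       [  0.        , 398.46816572, 206.16783602],
       [  0.        ,   0.        ,   1.        ]]), 'R': array([[-0.00556377, -0.99930475, -0.03686547],
       [-0.98538068,  0.0117563 , -0.16996089],
       [ 0.17027612,  0.0353809 , -0.984761  ]]), 't': array([-131.88743651,  482.27751468,  857.19561537])}
{'time': 0.1, 'joint_positions': array([-1.42799259e+00,  3.42625704e-01,  1.52492029e+00,  1.69946956e-05,
        1.27541285e+00, -1.45992962e-01]), 'dq': array([ 0.00183286, -0.00094095, -0.00195605, -0.00092939, -0.00043972,
       -0.00116647]), 'tau': array([ 1.38101546e-03, -4.32003772e+01, -2.44694424e+01,  7.18562817e-02,
        5.26520703e-02, -4.59510420e-05]), 'tool_pos': array([ 149.49209435, -502.84832101,  200.52910305]), 'tcp_rot': array([-3.14024337e+00, -2.14824544e-04,  2.88791600e-01]), 'contact_force': array([0.55319773, 0.53966019, 0.03948595]), 'moment': array([-0.04820881, -0.01663289, -0.00168482]), 'finger_force': 0.0, 'grip_width': 91.64619150896559} 18.8
```

View pics/top0.png

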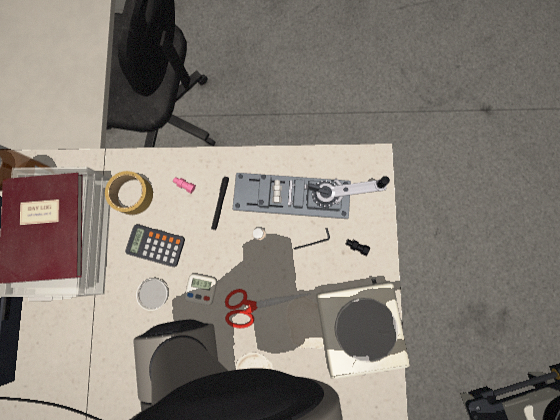

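View pics/scene0.png

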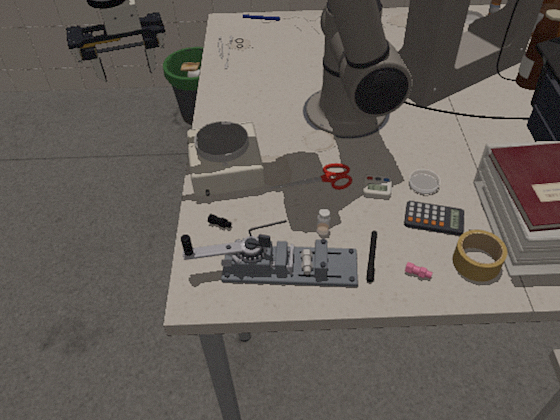

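The top view shows the vice at about (240–350, 175–215), with the handle pointing right to the grip at (384,182). The vial is at (260,233) and the hex key at (315,240). I'll enlarge this area.

```bash
python3 - <<'E'
import cv2,numpy as np
a=cv2.imread("pics/top0.png")[160:230,225:400]; b=cv2.imread("pics/scene0.png")[205:295,175:370]
a=cv2.resize(a,(700,280),interpolation=cv2.INTER_CUBIC);b=cv2.resize(b,(700,323),interpolation=cv2.INTER_CUBIC)
cv2.imwrite("pics/c0.png",np.vstack([a,b])[:600])
E
```

```text
(no output)
```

View pics/c0.png

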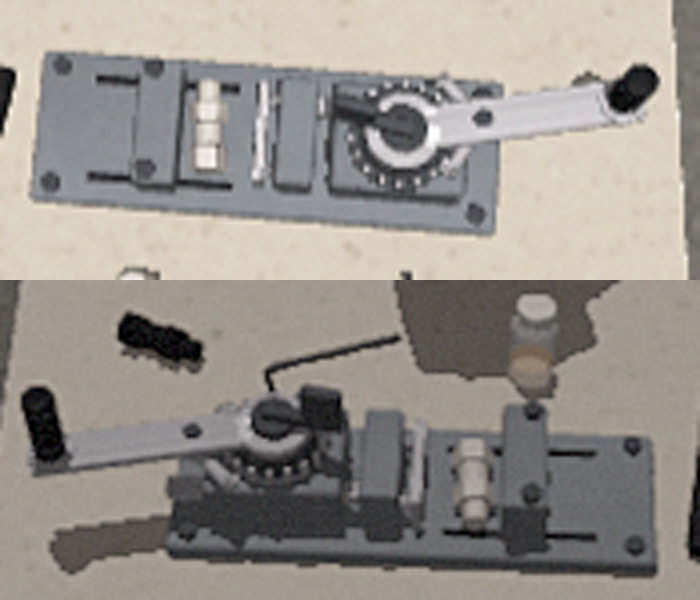

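```bash
cat > h.py <<'E'
import numpy as np
from plant import bot
def bp(n,uv,z,m=None):
    m=m or bot.camera_model(n); K,R,t=m["camera_matrix"],m["R"],m["t"]
    d=R.T@np.linalg.solve(K,[*uv,1]); c=-R.T@t
    return (c+d*(z-c[2])/d[2])
E
python3 - <<'E'
from h import *
T=lambda x,y:(225+x/4,160+y/4); S=lambda x,y:(175+x/3.59,205+(y-280)/3.59)
p=lambda l,n,uv,z:print(l,n,bp(n,uv,z)[:2].round(1))
for l,q in dict(c1=(47,52),c2=(503,83),c3=(495,235),c4=(32,200)).items():p(l,"top",T(*q),12)
for l,q in dict(c3=(168,550),c2=(0,0),c4=(657,570)).items():p(l,"scene",S(*q),12)
p("spin","top",T(403,127),78);p("spin","scene",S(275,417),78)
p("griptop","top",T(637,80),114);p("griptop","scene",S(37,395),114)
p("gripbot","top",T(625,104),68);p("gripbot","scene",S(47,460),68)
p("levtip top","top",T(333,100),102);p("levtip","top",T(335,110),80);p("finmid","scene",S(321,395),102)
p("union","top",T(208,125),30);p("union","scene",S(473,480),30)
p("stopface","top",T(178,125),48);p("pad","top",T(258,133),36);p("jawback","top",T(308,133),48)
p("vial","scene",S(530,385),0);p("hex","top",(328,229),3);p("hex2","top",(295,248),3)
E
```

```text
c1 top [566.3 -39.1]
c2 top [ 543.7 -305.8]
c3 top [ 454.6 -298. ]
c4 top [478.  -31.4]
c3 scene [ 550.5 -299.8]
c2 scene [  61.8 -446. ]
c4 scene [575.6 -34.4]
spin top [ 504.6 -241.4]
spin scene [ 513.3 -237.1]
griptop top [ 520.2 -358.9]
griptop scene [ 522.5 -357.6]
gripbot top [ 517.8 -362.7]
gripbot scene [ 529.  -359.1]
levtip top top [ 514.6 -203.1]
levtip top [ 514. -205.]
finmid scene [ 519.3 -211.3]
union top [ 517.3 -134.6]
union scene [ 523.8 -131.2]
stopface top [ 513.7 -118.5]
pad top [ 511.  -163.2]
jawback top [ 508.1 -191.1]
vial scene [431.6 -91.8]
hex top [ 432.5 -250.8]
hex2 top [ 389.4 -174.2]
```

The top view gives:
- **Spindle:** about (505,-240.5).
- **Vice yaw:** about -0.085.
- **Handle:** about +0.2 rad, with the grip at about (519,-360).
- **Fin:** about (513,-212).

I'll close the fingers and move to the +x side of the fin, staying high.

carry_out(plan=[{"tx": 33, "ty": 23.5, "rz": 0.0835}, {"tx": 33, "ty": 23.5, "rz": 0.0835}, {"tx": 33, "ty": 23.5, "rz": 0.0835}, {"tx": 33, "ty": 23.5, "rz": 0.0835}, {"tx": 33, "ty": 23.5, "rz": 0.0835}, {"tx": 33, "ty": 23.5, "rz": 0.0835}, {"tx": 33, "ty": 23.5, "rz": 0.0835}, {"tx": 33, "ty": 23.5, "rz": 0.0835}, {"tx": 33, "ty": 23.5, "rz": 0.0835}, {"tx": 33, "ty": 23.5, "rz": 0.0835}, {"tx": 33, "ty": 23.5, "rz": 0.0835}, {"tx": 33, "ty": 23.5, "rz": 0.0835}], gripper=1.0)

```text
invalid input at $.plan[0]: expected keys tx, ty, tz, rx, ry, rz
```

carry_out(plan=[{}, {}])

```text
invalid input at $.plan[0]: expected keys tx, ty, tz, rx, ry, rz
```

```bash
python3 - <<'E'
from h import *
import cv2
m=bot.camera_model("wrist"); im=bot.capture("wrist"); cv2.imwrite("pics/w1.png",im[:,:,::-1])
o=bot.get_obs(); print(o["tool_pos"],o["tcp_rot"],o["contact_force"],o["grip_width"])
np.savez("w1.npz",K=m["camera_matrix"],R=m["R"],t=m["t"])
for n,q in dict(spin=(505,-240.5,80),fin=(513,-212,102),grip=(519,-360,114),tcp=tuple(o["tool_pos"])).items():
    c=m["camera_matrix"]@(m["R"]@np.array(q)+m["t"]); print(n,(c[:2]/c[2]).round(1))
E
```

```text
[ 149.50121039 -502.92813479  200.60875307] [-3.14046541e+00 -1.68778599e-04  2.88806475e-01] [ 0.65470992 -0.21048723  0.03874788] 92.34624238395385
spin [  65.2 -381.8]
fin [  -5.8 -480.4]
grip [ 227.5 -426.5]
tcp [279.5 238.2]
```

View pics/w1.png

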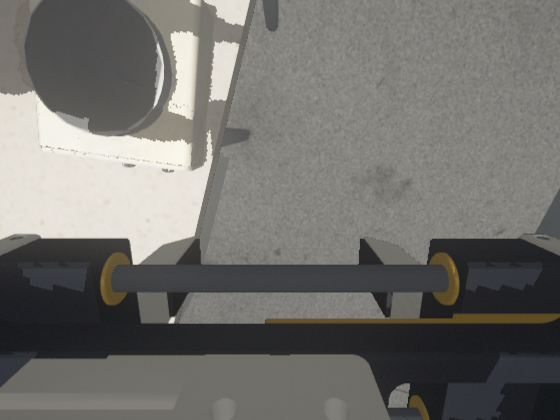

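The plan was refused because every row needs all six keys. The wrist view still shows only the scale (100,60) and the floor. I'll send it again.

carry_out(plan=[{"tx": 33, "ty": 23.5, "tz": 0, "rx": 0, "ry": 0, "rz": 0.0835}, {"tx": 33, "ty": 23.5, "tz": 0, "rx": 0, "ry": 0, "rz": 0.0835}, {"tx": 33, "ty": 23.5, "tz": 0, "rx": 0, "ry": 0, "rz": 0.0835}, {"tx": 33, "ty": 23.5, "tz": 0, "rx": 0, "ry": 0, "rz": 0.0835}, {"tx": 33, "ty": 23.5, "tz": 0, "rx": 0, "ry": 0, "rz": 0.0835}, {"tx": 33, "ty": 23.5, "tz": 0, "rx": 0, "ry": 0, "rz": 0.0835}, {"tx": 33, "ty": 23.5, "tz": 0, "rx": 0, "ry": 0, "rz": 0.0835}, {"tx": 33, "ty": 23.5, "tz": 0, "rx": 0, "ry": 0, "rz": 0.0835}, {"tx": 33, "ty": 23.5, "tz": 0, "rx": 0, "ry": 0, "rz": 0.0835}, {"tx": 33, "ty": 23.5, "tz": 0, "rx": 0, "ry": 0, "rz": 0.0835}, {"tx": 33, "ty": 23.5, "tz": 0, "rx": 0, "ry": 0, "rz": 0.0835}, {"tx": 33, "ty": 23.5, "tz": 0, "rx": 0, "ry": 0, "rz": 0.0835}], gripper=1.0)

```text
time: 1.35
tool_pos: [546.6, -220.0, 200.9]
tcp_rot: [-3.141, -0.0, 1.294]
contact_force: [0.6, -1.0, -0.4]
grip_width: 2.2
finger_force: 0.0
```

carry_out(plan=[{"tx": 0, "ty": 0, "tz": 0, "rx": 0, "ry": 0, "rz": 0}, {"tx": 0, "ty": 0, "tz": 0, "rx": 0, "ry": 0, "rz": 0}])

```text
time: 1.55
tool_pos: [545.6, -220.6, 200.4]
tcp_rot: [-3.14, 0.0, 1.292]
contact_force: [-0.9, -0.6, -0.8]
grip_width: 0.3
finger_force: 0.0
```

```bash
python3 - <<'E'
from h import *
import cv2
m=bot.camera_model("wrist"); im=bot.capture("wrist"); cv2.imwrite("pics/w2.png",im[:,:,::-1])
o=bot.get_obs(); print(o["tool_pos"],o["tcp_rot"],o["contact_force"],o["grip_width"])
np.savez("w2.npz",K=m["camera_matrix"],R=m["R"],t=m["t"])
for n,q in dict(spin=(505,-240.5,80),fin=(513,-212,102),grip=(519,-360,114),tcp=tuple(o["tool_pos"])).items():
    c=m["camera_matrix"]@(m["R"]@np.array(q)+m["t"]); print(n,(c[:2]/c[2]).round(1))
E
```

```text
[ 545.02692809 -221.30548444  200.61469855] [-3.14039708e+00  1.44851838e-04  1.29052222e+00] [-0.53039313  0.18723072 -0.12366771] 0.2897323679491652
spin [248.8 225.2]
fin [245.5 203.7]
grip [291.3 333.4]
tcp [278.4 239.4]
```

View pics/w2.png

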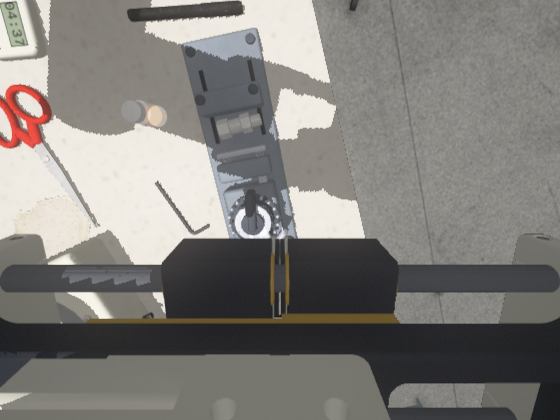

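The wrist view shows the spindle at (252,222), with the fin running up from it to (250,195). That puts it about 3–5 mm further +x than my estimate, so I'll add some clearance and descend.

carry_out(plan=[{"tx": 6, "ty": -1, "tz": -35, "rx": 0, "ry": 0, "rz": 0}, {"tx": 0, "ty": 0, "tz": -40, "rx": 0, "ry": 0, "rz": 0}, {"tx": 0, "ty": 0, "tz": -30, "rx": 0, "ry": 0, "rz": 0}, {"tx": 0, "ty": 0, "tz": -8, "rx": 0, "ry": 0, "rz": 0}, {"tx": 0, "ty": 0, "tz": 0, "rx": 0, "ry": 0, "rz": 0}])

```text
time: 2.1
tool_pos: [550.4, -222.9, 87.6]
tcp_rot: [-3.14, -0.0, 1.289]
contact_force: [-0.4, 0.7, 0.6]
grip_width: 0.3
finger_force: 0.0
```

```bash
python3 - <<'E'
from h import *
import cv2
o=bot.get_obs(); print(o["tool_pos"],o["tcp_rot"],o["contact_force"])
ims=[]
m=bot.camera_model("wrist");w=bot.capture("wrist"); t=bot.capture("top")
np.savez("w3.npz",K=m["camera_matrix"],R=m["R"],t=m["t"])
w=w[40:320,100:380]; t=t[160:230,225:400]
cv2.imwrite("pics/c3.png",np.vstack([cv2.resize(w,(560,560))[:320,:],cv2.resize(t,(560,224),interpolation=cv2.INTER_CUBIC)])[:,:,::-1])
m=bot.camera_model("wrist")
for n,q in dict(spin=(505,-240.5,80),fin=(513,-212,102)).items():
    c=m["camera_matrix"]@(m["R"]@np.array(q)+m["t"]); c=c[:2]/c[2]; print(n,((c-[100,40])*2).round(1))
E
```

```text
[ 550.40518376 -222.89752377   87.59408207] [-3.13954330e+00 -3.64544432e-04  1.28900128e+00] [-0.3928026   0.67608141  0.61648726]
spin [246.3 463. ]
fin [228.  409.5]
```

View pics/c3.png

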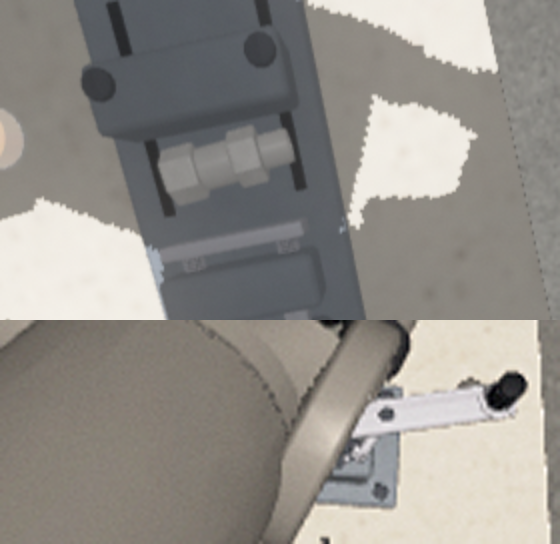

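No contact yet. I'll close on the fin and push it round the arc.

carry_out(plan=[{"tx": -7, "ty": 2, "tz": 0, "rx": 0, "ry": 0, "rz": 0}, {"tx": -6.5, "ty": 2, "tz": 0, "rx": 0, "ry": 0, "rz": 0}, {"tx": -2.2, "ty": 2.9, "tz": 0, "rx": 0, "ry": 0, "rz": 0.1}, {"tx": -2.5, "ty": 2.7, "tz": 0, "rx": 0, "ry": 0, "rz": 0.1}, {"tx": -2.8, "ty": 2.4, "tz": 0, "rx": 0, "ry": 0, "rz": 0.1}, {"tx": -3, "ty": 2.1, "tz": 0, "rx": 0, "ry": 0, "rz": 0.1}, {"tx": -3.2, "ty": 1.8, "tz": 0, "rx": 0, "ry": 0, "rz": 0.1}, {"tx": 0, "ty": 0, "tz": 0, "rx": 0, "ry": 0, "rz": 0}])

```text
time: 3.0
tool_pos: [523.9, -206.1, 89.0]
tcp_rot: [3.141, 0.001, 1.792]
contact_force: [-0.7, 0.7, 0.2]
grip_width: 0.3
finger_force: 0.0
```

carry_out(plan=[{"tx": -3.3, "ty": 1.5, "tz": 0, "rx": 0, "ry": 0, "rz": 0.1}, {"tx": -3.5, "ty": 1.1, "tz": 0, "rx": 0, "ry": 0, "rz": 0.1}, {"tx": 0, "ty": 0, "tz": 0, "rx": 0, "ry": 0, "rz": 0}])

```text
time: 3.3
tool_pos: [517.3, -203.7, 88.7]
tcp_rot: [3.141, 0.0, 1.989]
contact_force: [0.5, -0.8, -1.0]
grip_width: 0.5
finger_force: 0.0
```

carry_out(plan=[{"tx": -2.6, "ty": -1.3, "tz": 0, "rx": 0, "ry": 0, "rz": 0.05}, {"tx": -2.6, "ty": -1.3, "tz": 0, "rx": 0, "ry": 0, "rz": 0.05}])

```text
time: 3.5
tool_pos: [512.6, -206.5, 88.6]
tcp_rot: [3.141, 0.001, 2.088]
contact_force: [-0.5, 0.3, -0.1]
grip_width: 0.3
finger_force: 0.0
```

```bash
python3 - <<'E'
from h import *
import cv2
w=bot.capture("wrist"); s=bot.capture("scene")
o=bot.get_obs(); print(o["tool_pos"],o["contact_force"],o["moment"])
s=s[205:295,175:370]
cv2.imwrite("pics/c4.png",np.vstack([cv2.resize(w[40:320],(560,280)),cv2.resize(s,(560,258),interpolation=cv2.INTER_CUBIC)])[:,:,::-1])
E
```

```text
[ 512.33151635 -206.58230305   88.47224121] [ 0.12466018 -0.55260718 -0.11317458] [-0.01149362 -0.12203168 -0.0149149 ]
```

View pics/c4.png

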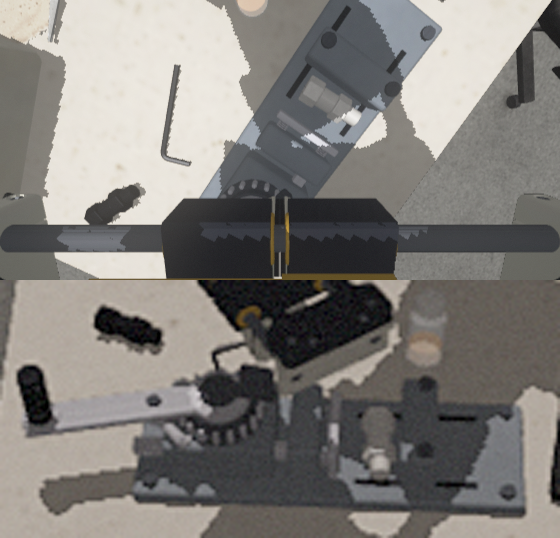

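The scene crop shows a dark block at (258,382), which could be the fin or the fingertip. I'll check by projecting both.

```bash
python3 - <<'E'
from h import *
m=bot.camera_model("scene")
for n,q in dict(tcp=(512.3,-206.6,88.5),tcpup=(512.3,-206.6,130),fin_old=(515,-212,102),fin_new=(492,-214,102),spin=(507,-240,80)).items():
    c=m["camera_matrix"]@(m["R"]@np.array(q)+m["t"]); c=c[:2]/c[2]; print(n,((c-[175,205])*[560/195,258/90]+[0,280]).round(0))
import cv2
d=cv2.absdiff(cv2.imread("pics/scene0.png"),bot.capture("scene")[:,:,::-1])[205:295,175:370].max(2)
a=cv2.imread("pics/scene0.png")[205:295,175:370];b=bot.capture("scene")[205:295,175:370,::-1]
f=lambda i:cv2.resize(i[10:60,45:130],(680,290),interpolation=cv2.INTER_CUBIC)
g=lambda i:np.clip(f(i).astype(float)*1.8,0,255).astype(np.uint8)
cv2.imwrite("pics/c5.png",np.vstack([g(a),g(b)]))
E
```

```text
tcp [265. 377.]
tcpup [262. 335.]
fin_old [256. 367.]
fin_new [253. 341.]
spin [216. 380.]
```

View pics/c5.png

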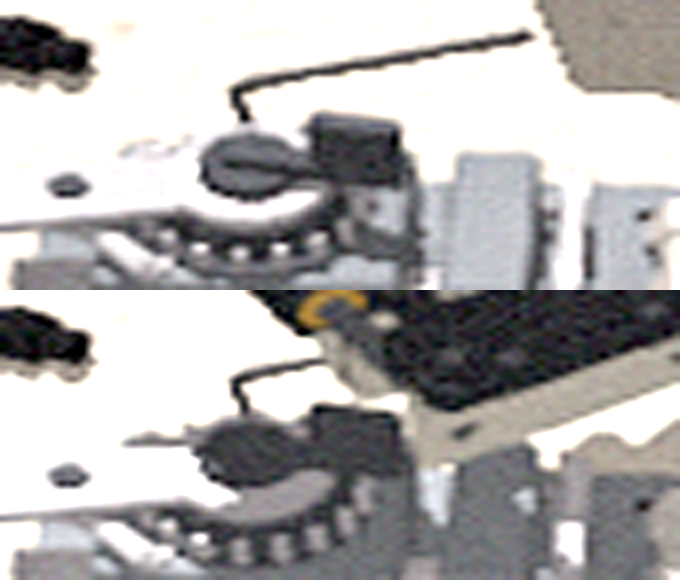

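The crops leave it unclear whether the fin moved. I'll lift straight up, go above the grip and look again with a clear view.

carry_out(plan=[{"tx": 0, "ty": 0, "tz": 30, "rx": 0, "ry": 0, "rz": 0}, {"tx": 0, "ty": 0, "tz": 40, "rx": 0, "ry": 0, "rz": 0}, {"tx": 0, "ty": 0, "tz": 40, "rx": 0, "ry": 0, "rz": 0}, {"tx": 2, "ty": -38, "tz": 0, "rx": 0, "ry": 0, "rz": -0.1}, {"tx": 2, "ty": -38, "tz": 0, "rx": 0, "ry": 0, "rz": -0.1}, {"tx": 2, "ty": -38, "tz": 0, "rx": 0, "ry": 0, "rz": -0.1}, {"tx": 2, "ty": -38, "tz": 0, "rx": 0, "ry": 0, "rz": -0.1}, {"tx": 0, "ty": 0, "tz": 0, "rx": 0, "ry": 0, "rz": 0}, {"tx": 0, "ty": 0, "tz": 0, "rx": 0, "ry": 0, "rz": 0}], gripper=0.5)

```text
time: 4.6
tool_pos: [520.1, -358.8, 197.5]
tcp_rot: [-3.141, -0.001, 1.688]
contact_force: [0.5, 0.2, -0.8]
grip_width: 45.5
finger_force: 0.0
```

```bash
python3 - <<'E'
from h import *
import cv2
m=bot.camera_model("wrist");w=bot.capture("wrist"); t=bot.capture("top"); s=bot.capture("scene")
o=bot.get_obs(); print(o["tool_pos"],o["tcp_rot"])
cv2.imwrite("pics/w6.png",w[:,:,::-1]);cv2.imwrite("pics/t6.png",t[:,:,::-1]);cv2.imwrite("pics/s6.png",s[:,:,::-1])
np.savez("w6.npz",K=m["camera_matrix"],R=m["R"],t=m["t"])
for n,q in dict(spin=(505,-240.5,80),fin=(513,-212,102),grip=(519,-360,114)).items():
    c=m["camera_matrix"]@(m["R"]@np.array(q)+m["t"]); print(n,(c[:2]/c[2]).round(1))
f=lambda i,w,h:cv2.resize(i,(w,h),interpolation=cv2.INTER_CUBIC)
g=lambda i:np.clip(i.astype(float)*1.5,0,255).astype(np.uint8)
cv2.imwrite("pics/c6.png",np.hstack([f(w[0:300,130:430],400,400),np.vstack([g(f(s[215:265,220:310],360,200)),f(t[170:220,290:380],360,200)])])[:,:,::-1])
E
```

```text
[ 520.54275098 -357.1754209   198.30637689] [ 3.14147817e+00 -3.84910826e-04  1.69161883e+00]
spin [278.2  76.5]
fin [291.3  37.1]
grip [278. 208.]
```

View pics/c6.png

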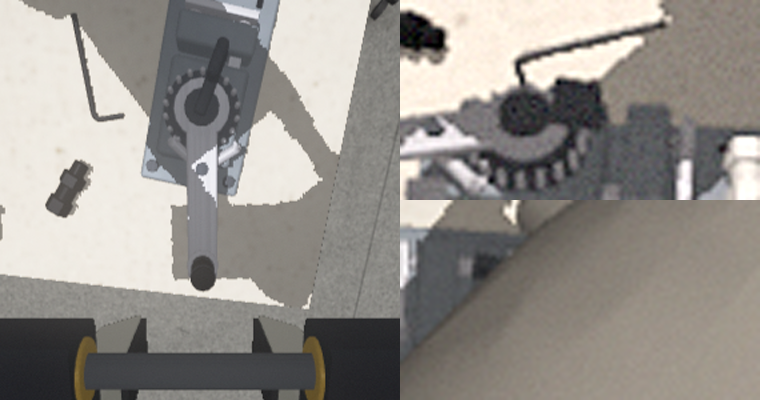

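The wrist view shows the lever unflipped: hub at (203,100), fin tip at (220,42), to the right of the handle line. The finger tip must have passed above the fin or beside it. I'll triangulate from the three cameras to check the heights.

```bash
python3 - <<'E'
from h import *
from scipy.optimize import least_squares
M={n:bot.camera_model(n) for n in("top","scene")}; z=np.load("w6.npz"); M["wrist"]=dict(camera_matrix=z["K"],R=z["R"],t=z["t"])
def pr(m,q): c=m["camera_matrix"]@(m["R"]@np.array(q)+m["t"]); return c[:2]/c[2]
P=dict(fintip=dict(top=(308.3,185),scene=(270.5,236),wrist=(295,28.5)),
 griptop=dict(top=(384.2,180),scene=(185.3,237),wrist=(282,196)),
 hub=dict(top=(325.7,191.7),scene=(251.6,243.2),wrist=(282,77)))
for k,v in P.items():
  for drop in (None,*v):
    u={n:p for n,p in v.items() if n!=drop}
    r=least_squares(lambda q:np.concatenate([pr(M[n],q)-p for n,p in u.items()]),[510,-240,80])
    print(k,"without",drop,r.x.round(1),"rms px",np.sqrt((r.fun**2).mean()).round(2))
print({n:(-M[n]["R"].T@M[n]["t"]).round(0) for n in M}, M["wrist"]["camera_matrix"][0,0])
# wrist: where do TCP and points along the finger project, now
o=bot.get_obs();p=np.array(o["tool_pos"]);m=M["wrist"]
for dz in(0,15,30,50,66):print(dz,pr(m,p+[0,0,dz]).round(0))
E
```

```text
fintip without None [ 515.2 -203.2   97.3] rms px 0.82
fintip without top [ 515.1 -203.1   97. ] rms px 0.99
fintip without scene [ 515.4 -203.6   97. ] rms px 0.08
fintip without wrist [ 515.1 -201.4   99.5] rms px 0.6
griptop without None [ 521.3 -352.   111.1] rms px 2.47
griptop without top [ 521.5 -350.6  111.4] rms px 2.27
griptop without scene [ 521.6 -351.5  107.5] rms px 2.39
griptop without wrist [ 520.6 -358.6  112.1] rms px 0.22
hub without None [ 508.  -239.2   71.2] rms px 0.73
hub without top [ 508.4 -238.8   71.3] rms px 0.36
hub without scene [ 508.1 -239.7   73. ] rms px 0.77
hub without wrist [ 506.4 -239.7   69.7] rms px 0.73
{'top': array([ 329., -168.,  921.]), 'scene': array([1156., -174.,  860.]), 'wrist': array([ 513., -291.,  382.])} 293.6649869309362
0 [280. 236.]
15 [280. 245.]
30 [280. 254.]
50 [280. 271.]
66 [280. 287.]
```

The fin's position holds up: tip at about (515,-203, top ~98), spindle at about (507.5,-239.5). I'll grasp the fin between open fingers instead, because the finger opening will then confirm contact.

carry_out(plan=[{"tx": -1.4, "ty": 36.4, "tz": 0, "rx": 0, "ry": 0, "rz": -0.09}, {"tx": -1.4, "ty": 36.4, "tz": 0, "rx": 0, "ry": 0, "rz": -0.09}, {"tx": -1.4, "ty": 36.4, "tz": 0, "rx": 0, "ry": 0, "rz": -0.09}, {"tx": -1.4, "ty": 36.4, "tz": 0, "rx": 0, "ry": 0, "rz": -0.09}, {"tx": 0, "ty": 0, "tz": -20, "rx": 0, "ry": 0, "rz": 0}, {"tx": 0, "ty": 0, "tz": -30, "rx": 0, "ry": 0, "rz": 0}, {"tx": 0, "ty": 0, "tz": -30, "rx": 0, "ry": 0, "rz": 0}, {"tx": 0, "ty": 0, "tz": -15, "rx": 0, "ry": 0, "rz": 0}, {"tx": 0, "ty": 0, "tz": 0, "rx": 0, "ry": 0, "rz": 0}], gripper=0.5)

```text
time: 5.65
tool_pos: [513.4, -210.8, 101.4]
tcp_rot: [-3.137, -0.001, 1.332]
contact_force: [0.0, -0.0, 0.6]
grip_width: 45.8
finger_force: 0.0
```

carry_out(plan=[{"tx": 0, "ty": 0, "tz": -10, "rx": 0, "ry": 0, "rz": 0}, {"tx": 0, "ty": 0, "tz": -10, "rx": 0, "ry": 0, "rz": 0}, {"tx": 0, "ty": 0, "tz": -5, "rx": 0, "ry": 0, "rz": 0}, {"tx": 0, "ty": 0, "tz": 0, "rx": 0, "ry": 0, "rz": 0}])

```text
time: 6.05
tool_pos: [514.4, -212.5, 77.6]
tcp_rot: [-3.141, -0.0, 1.331]
contact_force: [-0.3, 0.4, -0.5]
grip_width: 45.7
finger_force: 0.0
```

carry_out(plan=[{"tx": 0, "ty": 0, "tz": 0, "rx": 0, "ry": 0, "rz": 0}, {"tx": 0, "ty": 0, "tz": 0, "rx": 0, "ry": 0, "rz": 0}, {"tx": 0, "ty": 0, "tz": 0, "rx": 0, "ry": 0, "rz": 0}, {"tx": 0, "ty": 0, "tz": 0, "rx": 0, "ry": 0, "rz": 0}, {"tx": 0, "ty": 0, "tz": 0, "rx": 0, "ry": 0, "rz": 0}, {"tx": 0, "ty": 0, "tz": 0, "rx": 0, "ry": 0, "rz": 0}], gripper=1.0)

```text
time: 6.65
tool_pos: [514.8, -212.8, 78.2]
tcp_rot: [3.141, 0.0, 1.331]
contact_force: [-0.6, 0.3, -0.1]
grip_width: 3.1
finger_force: 0.0
```

The fingers closed to about 3 mm without meeting the fin, so the real finger ends must be higher than the stated TCP. I'll open and go lower in small, force-checked steps.

carry_out(plan=[{"tx": 0, "ty": 0, "tz": 0, "rx": 0, "ry": 0, "rz": 0}, {"tx": 0, "ty": 0, "tz": 0, "rx": 0, "ry": 0, "rz": 0}, {"tx": 0, "ty": 0, "tz": 0, "rx": 0, "ry": 0, "rz": 0}, {"tx": 0, "ty": 0, "tz": 0, "rx": 0, "ry": 0, "rz": 0}, {"tx": 0, "ty": 0, "tz": 0, "rx": 0, "ry": 0, "rz": 0}, {"tx": 0, "ty": 0, "tz": 0, "rx": 0, "ry": 0, "rz": 0}], gripper=0.5)

```text
time: 7.25
tool_pos: [514.7, -212.8, 78.1]
tcp_rot: [3.142, 0.0, 1.331]
contact_force: [-1.7, -0.4, 0.5]
grip_width: 44.1
finger_force: 0.0
```

```bash
python3 - <<'E'
from h import *
import cv2
w=bot.capture("wrist"); s=bot.capture("scene")
o=bot.get_obs(); p=o["tool_pos"];print(p,o["contact_force"],o["grip_width"])
m=bot.camera_model("scene")
g=lambda i:np.clip(i.astype(float)*1.6,0,255).astype(np.uint8)
x0,y0=225,190
im=g(cv2.resize(s[y0:y0+75,x0:x0+100],(800,600),interpolation=cv2.INTER_CUBIC))[:,:,::-1].copy()
# mark predicted tip of both fingers at opening
yw=o["tcp_rot"][2]; ty=np.array([np.sin(yw),-np.cos(yw),0])
for k,col in((22.9,(0,0,255)),(-22.9,(0,255,0))):
  for dz in(0,19):
    c=m["camera_matrix"]@(m["R"]@(p+k*ty+[0,0,dz])+m["t"]); c=c[:2]/c[2]; print(k,dz,c)
    cv2.drawMarker(im,tuple(int(v) for v in (c-[x0,y0]+.5)*8),col,cv2.MARKER_CROSS if dz==0 else cv2.MARKER_TILTED_CROSS,14,2)
cv2.imwrite("pics/c7.png",im)
E
```

```text
[ 514.73609495 -212.74810904   78.13251334] [-0.39196701  0.19124801  0.32558592] 45.68265185404556
22.9 0 [261.42584614 252.4384685 ]
22.9 19 [260.85950051 246.11511019]
-22.9 0 [267.05485439 234.2924818 ]
-22.9 19 [266.58406536 227.9011997 ]
```

View pics/c7.png

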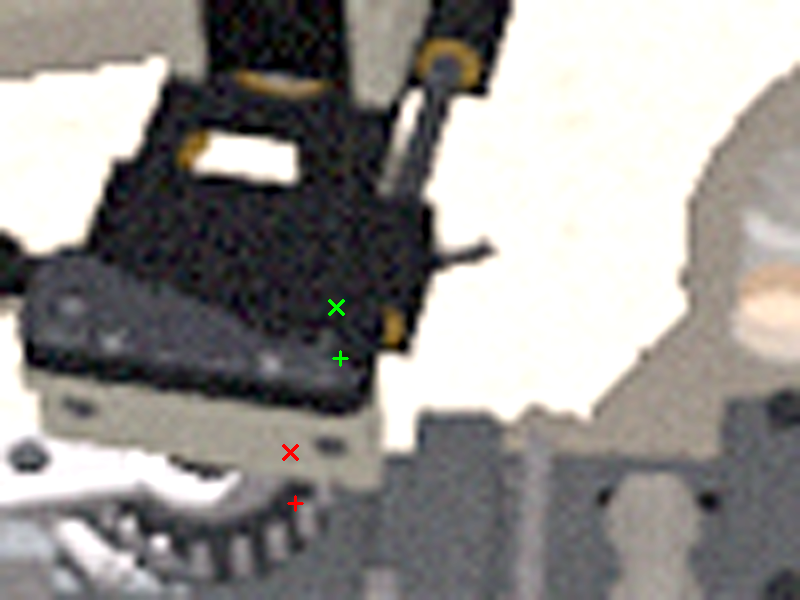

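The crop shows no finger tip at the predicted spot (295,503). It must lie hidden behind the body edge at row 470, so the fingers end more than 11 mm above the stated TCP. I'll go lower and close as a probe.

carry_out(plan=[{"tx": 0, "ty": 0, "tz": -4, "rx": 0, "ry": 0, "rz": 0}, {"tx": 0, "ty": 0, "tz": -4, "rx": 0, "ry": 0, "rz": 0}, {"tx": 0, "ty": 0, "tz": 0, "rx": 0, "ry": 0, "rz": 0}])

```text
time: 7.65
tool_pos: [514.3, -212.5, 69.3]
tcp_rot: [-3.14, -0.0, 1.331]
contact_force: [-0.0, 0.1, 0.2]
grip_width: 46.0
finger_force: 0.0
```

carry_out(plan=[{"tx": 0, "ty": 0, "tz": -3, "rx": 0, "ry": 0, "rz": 0}, {"tx": 0, "ty": 0, "tz": -2, "rx": 0, "ry": 0, "rz": 0}, {"tx": 0, "ty": 0, "tz": 0, "rx": 0, "ry": 0, "rz": 0}])

```text
time: 7.95
tool_pos: [514.6, -212.7, 64.8]
tcp_rot: [-3.141, -0.0, 1.331]
contact_force: [-0.3, 0.6, -0.0]
grip_width: 45.6
finger_force: 0.0
```

carry_out(plan=[{"tx": 0, "ty": 0, "tz": 0, "rx": 0, "ry": 0, "rz": 0}, {"tx": 0, "ty": 0, "tz": 0, "rx": 0, "ry": 0, "rz": 0}, {"tx": 0, "ty": 0, "tz": 0, "rx": 0, "ry": 0, "rz": 0}, {"tx": 0, "ty": 0, "tz": 0, "rx": 0, "ry": 0, "rz": 0}, {"tx": 0, "ty": 0, "tz": 0, "rx": 0, "ry": 0, "rz": 0}, {"tx": 0, "ty": 0, "tz": 0, "rx": 0, "ry": 0, "rz": 0}, {"tx": 0, "ty": 0, "tz": 0, "rx": 0, "ry": 0, "rz": 0}], gripper=1.0)

```text
time: 8.65
tool_pos: [514.9, -212.8, 65.2]
tcp_rot: [3.141, -0.0, 1.331]
contact_force: [0.5, 1.2, 0.3]
grip_width: 7.4
finger_force: 30.0
```

The fin is now gripped (7.4 mm opening, 30 N). I'll turn it about the spindle.

carry_out(plan=[{"tx": -2.7, "ty": 0.6, "tz": 0, "rx": 0, "ry": 0, "rz": 0.1}, {"tx": -2.75, "ty": 0.3, "tz": 0, "rx": 0, "ry": 0, "rz": 0.1}, {"tx": -2.8, "ty": 0, "tz": 0, "rx": 0, "ry": 0, "rz": 0.1}, {"tx": -2.8, "ty": -0.2, "tz": 0, "rx": 0, "ry": 0, "rz": 0.1}, {"tx": -2.7, "ty": -0.5, "tz": 0, "rx": 0, "ry": 0, "rz": 0.1}, {"tx": -2.7, "ty": -0.8, "tz": 0, "rx": 0, "ry": 0, "rz": 0.1}, {"tx": 0, "ty": 0, "tz": 0, "rx": 0, "ry": 0, "rz": 0}])

```text
time: 9.35
tool_pos: [497.3, -213.7, 65.2]
tcp_rot: [-3.14, -0.0, 1.931]
contact_force: [-4.0, -1.1, 1.7]
grip_width: 7.5
finger_force: 30.0
```

carry_out(plan=[{"tx": -2.6, "ty": -1, "tz": 0, "rx": 0, "ry": 0, "rz": 0.1}, {"tx": -1.3, "ty": -0.7, "tz": 0, "rx": 0, "ry": 0, "rz": 0.05}, {"tx": 0, "ty": 0, "tz": 0, "rx": 0, "ry": 0, "rz": 0}])

```text
time: 9.65
tool_pos: [493.3, -215.4, 65.1]
tcp_rot: [-3.14, -0.001, 2.079]
contact_force: [-5.9, -2.9, 2.6]
grip_width: 7.7
finger_force: 30.0
```

carry_out(plan=[{"tx": -1.2, "ty": -0.7, "tz": 0, "rx": 0, "ry": 0, "rz": 0.05}, {"tx": 0, "ty": 0, "tz": 0, "rx": 0, "ry": 0, "rz": 0}])

```text
time: 9.85
tool_pos: [492.1, -216.2, 65.2]
tcp_rot: [-3.14, -0.001, 2.129]
contact_force: [-6.8, -2.4, 2.8]
grip_width: 7.6
finger_force: 30.0
```

carry_out(plan=[{"tx": -1.2, "ty": -0.7, "tz": 0, "rx": 0, "ry": 0, "rz": 0.05}, {"tx": 0, "ty": 0, "tz": 0, "rx": 0, "ry": 0, "rz": 0}])

```text
time: 10.05
tool_pos: [490.9, -216.9, 65.2]
tcp_rot: [-3.14, -0.001, 2.179]
contact_force: [-6.4, -3.1, 3.1]
grip_width: 7.8
finger_force: 30.0
```

carry_out(plan=[{"tx": 0, "ty": 0, "tz": 0, "rx": 0, "ry": 0, "rz": 0}, {"tx": 0, "ty": 0, "tz": 0, "rx": 0, "ry": 0, "rz": 0}, {"tx": 0, "ty": 0, "tz": 0, "rx": 0, "ry": 0, "rz": 0}, {"tx": 0, "ty": 0, "tz": 0, "rx": 0, "ry": 0, "rz": 0}, {"tx": 0, "ty": 0, "tz": 30, "rx": 0, "ry": 0, "rz": 0}, {"tx": 0, "ty": 0, "tz": 40, "rx": 0, "ry": 0, "rz": 0}, {"tx": 0, "ty": 0, "tz": 40, "rx": 0, "ry": 0, "rz": 0}, {"tx": 0, "ty": 0, "tz": 0, "rx": 0, "ry": 0, "rz": 0}], gripper=0.5)

```text
time: 10.85
tool_pos: [494.9, -218.0, 180.8]
tcp_rot: [3.137, 0.01, 2.181]
contact_force: [0.3, 0.0, 0.1]
grip_width: 46.2
finger_force: 0.0
```

carry_out(plan=[{"tx": 5.2, "ty": -28, "tz": 3.5, "rx": 0, "ry": 0, "rz": -0.098}, {"tx": 5.2, "ty": -28, "tz": 3.5, "rx": 0, "ry": 0, "rz": -0.098}, {"tx": 5.2, "ty": -28, "tz": 3.5, "rx": 0, "ry": 0, "rz": -0.098}, {"tx": 5.2, "ty": -28, "tz": 3.5, "rx": 0, "ry": 0, "rz": -0.098}, {"tx": 5.2, "ty": -28, "tz": 3.5, "rx": 0, "ry": 0, "rz": -0.098}, {"tx": 0, "ty": 0, "tz": 0, "rx": 0, "ry": 0, "rz": 0}, {"tx": 0, "ty": 0, "tz": 0, "rx": 0, "ry": 0, "rz": 0}])

```text
time: 11.55
tool_pos: [517.7, -356.3, 191.5]
tcp_rot: [-3.141, -0.001, 1.691]
contact_force: [-0.0, 0.7, 0.2]
grip_width: 45.8
finger_force: 0.0
```

```bash
python3 - <<'E'
from h import *
import cv2
m=bot.camera_model("wrist");w=bot.capture("wrist")
o=bot.get_obs(); print(o["tool_pos"],o["tcp_rot"][2])
np.savez("w8.npz",K=m["camera_matrix"],R=m["R"],t=m["t"]); cv2.imwrite("pics/w8.png",w[:,:,::-1])
for f in("w6","w8"):
    g=cv2.imread(f"pics/{f}.png"); v=g.max(2)
    for nm,(r0,r1,c0,c1) in dict(grip=(150,230,240,340),lever=(10,100,235,330)).items():
        for th in (60,80):
            mk=(v[r0:r1,c0:c1]<th).astype(np.uint8)
            n,l,s,c=cv2.connectedComponentsWithStats(mk)
            i=np.argsort(-s[1:,4])[:3]+1
            print(f,nm,th,[(s[k].tolist(),(c[k]+[c0,r0]).round(1).tolist()) for k in i])
# ascii of lever zone, w8
v=cv2.imread("pics/w8.png").max(2)[20:100:4,230:332:3]
for r in v: print("".join(" .:-=+*#%@"[::-1][min(9,x//20)] for x in r))
E
```

```text
[ 517.71397846 -355.66990863  191.79036125] 1.6919084730070155
w6 grip 60 [([45, 59, 1, 1, 1], [285.0, 209.0]), ([45, 66, 1, 1, 1], [285.0, 216.0])]
w6 grip 80 [([33, 42, 19, 26, 372], [281.7, 204.8])]
w6 lever 60 [([50, 28, 16, 23, 64], [291.7, 53.6])]
w6 lever 80 [([28, 18, 47, 72, 1362], [286.8, 63.8]), ([18, 43, 28, 47, 239], [262.6, 75.4])]
w8 grip 60 [([56, 59, 6, 12, 18], [299.3, 214.7]), ([52, 70, 2, 2, 2], [292.5, 220.5]), ([56, 64, 1, 1, 1], [296.0, 214.0])]
w8 grip 80 [([44, 46, 19, 26, 400], [292.5, 208.7])]
w8 lever 60 [([26, 29, 17, 25, 84], [268.7, 53.7]), ([36, 29, 1, 1, 1], [271.0, 39.0])]
w8 lever 80 [([20, 20, 57, 70, 1614], [279.6, 67.1]), ([61, 31, 7, 6, 13], [299.0, 43.8]), ([63, 30, 1, 1, 1], [298.0, 40.0])]
---------+++++++++=============-=.
---------+++++++++=+============-.
--------+++++++++++==============.
--------+++***+++++++============.
--------++**********+++++======+==
--------+++************+++++++=+==
-------=+++#***+++++*++*+-==+++===
-------++=+*****+++++++++:--+++===
-------+++++#***++-+++++++==++===+
-------=+++++*****=**==++++==+===+
-------==++=-*##*=-=++**-+===+====
------===++*+****+----=*=+===+===-
------===+=*+-*****=--:-**===+==+-
------===++*---******+:--*==+===+-
 :----====*=--********=--**++===--
  ---=====*---*********--+*-+==+--
    -+==+**---********+--***+===--
     =====*=:-+*******---**====-- 
     ===++**---******---=*+====:  
     ====++*+----=+=----***+==-
```

The lever is flipped: the dark fin blob now lies on the -x side, at (269,54), against (292,54) before. The grip has moved about 7 mm toward +x. I'll descend over it.

carry_out(plan=[{"tx": 10, "ty": -2, "tz": -20, "rx": 0, "ry": 0, "rz": 0.05}, {"tx": 0, "ty": 0, "tz": -40, "rx": 0, "ry": 0, "rz": 0}, {"tx": 0, "ty": 0, "tz": -30, "rx": 0, "ry": 0, "rz": 0}, {"tx": 0, "ty": 0, "tz": -15, "rx": 0, "ry": 0, "rz": 0}, {"tx": 0, "ty": 0, "tz": 0, "rx": 0, "ry": 0, "rz": 0}])

```text
time: 12.1
tool_pos: [526.7, -355.9, 84.9]
tcp_rot: [-3.138, -0.005, 1.743]
contact_force: [0.0, 0.2, 0.7]
grip_width: 45.7
finger_force: 0.0
```

carry_out(plan=[{"tx": 0, "ty": 0, "tz": -10, "rx": 0, "ry": 0, "rz": 0}, {"tx": 0, "ty": 0, "tz": -10, "rx": 0, "ry": 0, "rz": 0}, {"tx": 0, "ty": 0, "tz": -8, "rx": 0, "ry": 0, "rz": 0}, {"tx": 0, "ty": 0, "tz": 0, "rx": 0, "ry": 0, "rz": 0}])

```text
time: 12.5
tool_pos: [527.4, -357.9, 58.5]
tcp_rot: [-3.14, -0.002, 1.741]
contact_force: [0.7, 0.6, 0.0]
grip_width: 45.9
finger_force: 0.0
```

carry_out(plan=[{"tx": 0, "ty": 0, "tz": 0, "rx": 0, "ry": 0, "rz": 0}, {"tx": 0, "ty": 0, "tz": 0, "rx": 0, "ry": 0, "rz": 0}, {"tx": 0, "ty": 0, "tz": 0, "rx": 0, "ry": 0, "rz": 0}, {"tx": 0, "ty": 0, "tz": 0, "rx": 0, "ry": 0, "rz": 0}, {"tx": 0, "ty": 0, "tz": 0, "rx": 0, "ry": 0, "rz": 0}, {"tx": 0, "ty": 0, "tz": 0, "rx": 0, "ry": 0, "rz": 0}], gripper=1.0)

```text
time: 13.1
tool_pos: [528.4, -358.8, 60.1]
tcp_rot: [3.141, 0.001, 1.741]
contact_force: [0.6, -0.1, 1.6]
grip_width: 17.3
finger_force: 30.0
```

Gripped at 17.3 mm. I'll loosen to a cage and compute the arc steps.

```bash
python3 - <<'E'
import numpy as np
for st,a,b in((.09,.174,-.637),(.09,-.636,.535)):
    s=np.sign(b-a); p=np.arange(a,b,s*st); P=np.c_[120.8*np.sin(p),-120.8*np.cos(p)]
    print([(round(x,2),*d) for x,d in zip(p[1:],np.diff(P,axis=0).round(1).tolist())])
E
```

```text
[(np.float64(0.08), -10.8, -1.4), (np.float64(-0.01), -10.9, -0.4), (np.float64(-0.1), -10.9, 0.6), (np.float64(-0.19), -10.8, 1.5), (np.float64(-0.28), -10.6, 2.5), (np.float64(-0.37), -10.3, 3.4), (np.float64(-0.46), -10.0, 4.3), (np.float64(-0.55), -9.5, 5.2), (np.float64(-0.64), -9.0, 6.1)]
[(np.float64(-0.55), 9.0, -6.1), (np.float64(-0.46), 9.5, -5.2), (np.float64(-0.37), 10.0, -4.3), (np.float64(-0.28), 10.3, -3.4), (np.float64(-0.19), 10.6, -2.5), (np.float64(-0.1), 10.8, -1.5), (np.float64(-0.01), 10.9, -0.6), (np.float64(0.08), 10.9, 0.4), (np.float64(0.17), 10.8, 1.4), (np.float64(0.26), 10.6, 2.4), (np.float64(0.35), 10.4, 3.3), (np.float64(0.44), 10.0, 4.2), (np.float64(0.53), 9.6, 5.1)]
```

carry_out(plan=[{"tx": 0, "ty": 0, "tz": 0, "rx": 0, "ry": 0, "rz": 0}, {"tx": 0, "ty": 0, "tz": 0, "rx": 0, "ry": 0, "rz": 0}], gripper=0.76)

```text
time: 13.3
tool_pos: [527.7, -358.3, 59.5]
tcp_rot: [-3.141, -0.001, 1.741]
contact_force: [0.1, 0.5, 0.1]
grip_width: 21.8
finger_force: 0.0
```

carry_out(plan=[{"tx": -10.8, "ty": -1.4, "tz": 0, "rx": 0, "ry": 0, "rz": -0.09}, {"tx": -10.9, "ty": -0.4, "tz": 0, "rx": 0, "ry": 0, "rz": -0.09}, {"tx": -10.9, "ty": 0.6, "tz": 0, "rx": 0, "ry": 0, "rz": -0.09}, {"tx": -10.8, "ty": 1.5, "tz": 0, "rx": 0, "ry": 0, "rz": -0.09}, {"tx": -10.6, "ty": 2.5, "tz": 0, "rx": 0, "ry": 0, "rz": -0.09}])

```text
time: 13.8
tool_pos: [473.6, -355.4, 59.5]
tcp_rot: [3.142, -0.0, 1.287]
contact_force: [1.3, 1.4, 0.6]
grip_width: 22.2
finger_force: 0.6
```

carry_out(plan=[{"tx": -10.3, "ty": 3.4, "tz": 0, "rx": 0, "ry": 0, "rz": -0.09}, {"tx": -10, "ty": 4.3, "tz": 0, "rx": 0, "ry": 0, "rz": -0.09}, {"tx": -9.5, "ty": 5.2, "tz": 0, "rx": 0, "ry": 0, "rz": -0.09}, {"tx": -9, "ty": 6.1, "tz": 0, "rx": 0, "ry": 0, "rz": -0.09}])

```text
time: 14.2
tool_pos: [434.9, -336.5, 59.6]
tcp_rot: [3.141, -0.0, 0.927]
contact_force: [1.8, -0.2, 0.3]
grip_width: 21.9
finger_force: 0.7
```

Clicking back takes 1–2 N, as expected. Now the closing stroke.

carry_out(plan=[{"tx": 9, "ty": -6.1, "tz": 0, "rx": 0, "ry": 0, "rz": 0.09}, {"tx": 9.5, "ty": -5.2, "tz": 0, "rx": 0, "ry": 0, "rz": 0.09}, {"tx": 10, "ty": -4.3, "tz": 0, "rx": 0, "ry": 0, "rz": 0.09}, {"tx": 10.3, "ty": -3.4, "tz": 0, "rx": 0, "ry": 0, "rz": 0.09}, {"tx": 10.6, "ty": -2.5, "tz": 0, "rx": 0, "ry": 0, "rz": 0.09}])

```text
time: 14.7
tool_pos: [482.0, -358.0, 59.3]
tcp_rot: [-3.136, -0.001, 1.385]
contact_force: [-9.9, 0.0, 3.9]
grip_width: 21.9
finger_force: 4.7
```

carry_out(plan=[{"tx": 10.8, "ty": -1.5, "tz": 0, "rx": 0, "ry": 0, "rz": 0.09}, {"tx": 10.9, "ty": -0.6, "tz": 0, "rx": 0, "ry": 0, "rz": 0.09}, {"tx": 10.9, "ty": 0.4, "tz": 0, "rx": 0, "ry": 0, "rz": 0.09}])

```text
time: 15.0
tool_pos: [514.8, -360.6, 59.4]
tcp_rot: [-3.136, -0.001, 1.654]
contact_force: [-9.6, -3.2, 4.1]
grip_width: 21.8
finger_force: 4.7
```

carry_out(plan=[{"tx": 10.8, "ty": 1.4, "tz": 0, "rx": 0, "ry": 0, "rz": 0.09}, {"tx": 10.6, "ty": 2.4, "tz": 0, "rx": 0, "ry": 0, "rz": 0.09}])

```text
time: 15.2
tool_pos: [536.3, -357.4, 59.4]
tcp_rot: [-3.137, -0.0, 1.834]
contact_force: [-9.4, -5.3, 1.8]
grip_width: 22.2
finger_force: 4.7
```

carry_out(plan=[{"tx": 10.4, "ty": 3.3, "tz": 0, "rx": 0, "ry": 0, "rz": 0.09}, {"tx": 10, "ty": 4.2, "tz": 0, "rx": 0, "ry": 0, "rz": 0.09}])

```text
time: 15.4
tool_pos: [557.0, -350.3, 59.4]
tcp_rot: [-3.137, -0.0, 2.014]
contact_force: [-7.5, -5.6, 2.7]
grip_width: 22.0
finger_force: 4.7
```

The jaw runs free at about 9–10 N, so I'll swing back for a second stroke.

carry_out(plan=[{"tx": -10, "ty": -4.2, "tz": 0, "rx": 0, "ry": 0, "rz": -0.09}, {"tx": -10.4, "ty": -3.3, "tz": 0, "rx": 0, "ry": 0, "rz": -0.09}, {"tx": -10.6, "ty": -2.4, "tz": 0, "rx": 0, "ry": 0, "rz": -0.09}, {"tx": -10.8, "ty": -1.4, "tz": 0, "rx": 0, "ry": 0, "rz": -0.09}, {"tx": -10.9, "ty": -0.4, "tz": 0, "rx": 0, "ry": 0, "rz": -0.09}, {"tx": -10.9, "ty": 0.6, "tz": 0, "rx": 0, "ry": 0, "rz": -0.09}, {"tx": -10.8, "ty": 1.5, "tz": 0, "rx": 0, "ry": 0, "rz": -0.09}, {"tx": -10.6, "ty": 2.5, "tz": 0, "rx": 0, "ry": 0, "rz": -0.09}, {"tx": -10.3, "ty": 3.4, "tz": 0, "rx": 0, "ry": 0, "rz": -0.09}, {"tx": -10, "ty": 4.3, "tz": 0, "rx": 0, "ry": 0, "rz": -0.09}, {"tx": -9.5, "ty": 5.2, "tz": 0, "rx": 0, "ry": 0, "rz": -0.09}, {"tx": -9, "ty": 6.1, "tz": 0, "rx": 0, "ry": 0, "rz": -0.09}])

```text
time: 16.6
tool_pos: [434.9, -336.5, 59.6]
tcp_rot: [3.141, -0.0, 0.927]
contact_force: [0.3, -0.5, 1.3]
grip_width: 21.9
finger_force: 0.5
```

```bash
python3 - <<'E'
from h import *
import cv2
# pad/jaw/union edge profile along the bed, scene camera, start vs now
a=cv2.imread("pics/scene0.png").max(2); b=bot.capture("scene").max(2)
for v in(a,b):
    for r in(250,258,266): print(r,v[r-1:r+2,285:330].mean(0).astype(int).tolist())
E
```

```text
250 [113, 80, 70, 104, 101, 128, 162, 143, 110, 102, 111, 113, 114, 114, 110, 97, 99, 112, 138, 163, 165, 165, 165, 166, 144, 112, 108, 106, 105, 94, 90, 105, 108, 109, 110, 111, 111, 110, 109, 107, 110, 103, 99, 112, 110]
258 [105, 70, 44, 86, 120, 144, 162, 132, 46, 89, 118, 111, 113, 109, 116, 97, 66, 93, 132, 151, 160, 168, 166, 155, 148, 116, 61, 88, 116, 98, 97, 109, 108, 111, 110, 109, 107, 110, 112, 113, 113, 104, 86, 98, 117]
266 [47, 99, 131, 115, 123, 134, 123, 85, 81, 117, 111, 111, 111, 111, 112, 112, 116, 117, 102, 108, 130, 141, 142, 142, 120, 96, 99, 108, 108, 104, 100, 111, 109, 110, 113, 93, 48, 48, 55, 56, 86, 96, 100, 114, 114]
250 [121, 120, 120, 120, 121, 124, 123, 118, 82, 92, 112, 128, 158, 169, 141, 85, 111, 120, 148, 171, 175, 173, 177, 176, 153, 119, 116, 111, 110, 101, 99, 111, 116, 118, 116, 119, 117, 116, 117, 117, 119, 109, 105, 118, 119]
258 [120, 121, 120, 123, 122, 122, 122, 98, 57, 53, 66, 140, 170, 168, 140, 50, 60, 102, 143, 160, 171, 175, 175, 165, 156, 125, 63, 97, 122, 110, 104, 117, 120, 116, 117, 117, 119, 118, 117, 119, 119, 109, 91, 107, 122]
266 [71, 75, 73, 76, 72, 77, 76, 61, 102, 127, 125, 145, 156, 133, 61, 94, 129, 130, 108, 116, 139, 149, 150, 148, 130, 99, 107, 114, 114, 109, 108, 118, 117, 116, 121, 100, 52, 52, 57, 63, 91, 101, 111, 121, 119]
```

The pad has moved about 13 mm, leaving about 9 mm for pad to union to stop. I'll run the second stroke and watch the force closely.

carry_out(plan=[{"tx": 9, "ty": -6.1, "tz": 0, "rx": 0, "ry": 0, "rz": 0.09}, {"tx": 9.5, "ty": -5.2, "tz": 0, "rx": 0, "ry": 0, "rz": 0.09}, {"tx": 10, "ty": -4.3, "tz": 0, "rx": 0, "ry": 0, "rz": 0.09}, {"tx": 10.3, "ty": -3.4, "tz": 0, "rx": 0, "ry": 0, "rz": 0.09}, {"tx": 10.6, "ty": -2.5, "tz": 0, "rx": 0, "ry": 0, "rz": 0.09}])

```text
time: 17.15
tool_pos: [482.6, -358.0, 59.2]
tcp_rot: [-3.136, -0.001, 1.387]
contact_force: [-11.4, 0.8, 6.3]
grip_width: 21.9
finger_force: 5.4
```

carry_out(plan=[{"tx": 5.4, "ty": -0.9, "tz": 0, "rx": 0, "ry": 0, "rz": 0.045}, {"tx": 5.4, "ty": -0.6, "tz": 0, "rx": 0, "ry": 0, "rz": 0.045}])

```text
time: 17.35
tool_pos: [493.2, -359.8, 59.3]
tcp_rot: [-3.136, -0.001, 1.475]
contact_force: [-10.0, -1.4, 4.1]
grip_width: 22.3
finger_force: 4.6
```

carry_out(plan=[{"tx": 5.4, "ty": -0.4, "tz": 0, "rx": 0, "ry": 0, "rz": 0.045}, {"tx": 5.4, "ty": -0.2, "tz": 0, "rx": 0, "ry": 0, "rz": 0.045}])

```text
time: 17.55
tool_pos: [503.8, -360.6, 59.3]
tcp_rot: [-3.136, -0.001, 1.565]
contact_force: [-9.6, -1.5, 3.2]
grip_width: 22.1
finger_force: 4.7
```

```bash
python3 - <<'E'
from plant import bot
b=bot.capture("scene").max(2)
for r in(250,258,266): print(r,b[r-1:r+2,290:318].mean(0).astype(int).tolist())
E
```

```text
250 [121, 122, 122, 123, 102, 75, 110, 131, 154, 168, 172, 149, 103, 133, 163, 178, 175, 176, 180, 171, 129, 91, 92, 74, 61, 91, 117, 118]
258 [120, 123, 124, 122, 90, 49, 81, 93, 140, 170, 141, 73, 74, 123, 160, 170, 175, 170, 167, 159, 136, 85, 91, 124, 112, 105, 117, 118]
266 [74, 78, 79, 72, 64, 91, 114, 145, 164, 161, 126, 96, 130, 111, 113, 143, 156, 154, 147, 123, 102, 114, 120, 119, 111, 107, 119, 117]
```

carry_out(plan=[{"tx": 5.4, "ty": 0.1, "tz": 0, "rx": 0, "ry": 0, "rz": 0.045}, {"tx": 5.4, "ty": 0.3, "tz": 0, "rx": 0, "ry": 0, "rz": 0.045}])

```text
time: 17.8
tool_pos: [514.5, -360.5, 59.3]
tcp_rot: [-3.137, -0.001, 1.654]
contact_force: [-10.1, -3.6, 3.5]
grip_width: 22.1
finger_force: 4.7
```

carry_out(plan=[{"tx": 5.4, "ty": 0.6, "tz": 0, "rx": 0, "ry": 0, "rz": 0.045}, {"tx": 5.4, "ty": 0.8, "tz": 0, "rx": 0, "ry": 0, "rz": 0.045}])

```text
time: 18.0
tool_pos: [525.4, -359.4, 59.3]
tcp_rot: [-3.137, -0.001, 1.744]
contact_force: [-9.4, -3.7, 4.1]
grip_width: 22.2
finger_force: 4.7
```

```bash
python3 - <<'E'
from plant import bot
b=bot.capture("scene").max(2)
for r in(250,258,266): print(r,b[r-1:r+2,290:318].mean(0).astype(int).tolist())
E
```

```text
250 [107, 124, 125, 122, 125, 118, 90, 59, 75, 126, 160, 174, 140, 55, 83, 144, 171, 165, 166, 166, 164, 134, 76, 57, 58, 92, 118, 118]
258 [125, 122, 123, 123, 125, 102, 64, 55, 56, 135, 172, 169, 144, 64, 119, 160, 169, 175, 175, 171, 161, 142, 110, 68, 78, 108, 120, 120]
266 [79, 79, 78, 82, 79, 62, 103, 130, 126, 147, 160, 133, 108, 117, 111, 122, 142, 156, 156, 139, 115, 109, 123, 119, 106, 111, 120, 119]
```

carry_out(plan=[{"tx": 5.3, "ty": 1.1, "tz": 0, "rx": 0, "ry": 0, "rz": 0.045}, {"tx": 5.3, "ty": 1.3, "tz": 0, "rx": 0, "ry": 0, "rz": 0.045}])

```text
time: 18.25
tool_pos: [536.1, -357.3, 59.3]
tcp_rot: [-3.137, -0.001, 1.834]
contact_force: [-8.2, -4.1, 2.4]
grip_width: 22.1
finger_force: 4.8
```

carry_out(plan=[{"tx": 5.2, "ty": 1.5, "tz": 0, "rx": 0, "ry": 0, "rz": 0.045}])

```text
time: 18.35
tool_pos: [541.3, -355.9, 59.3]
tcp_rot: [-3.137, -0.001, 1.879]
contact_force: [-8.4, -5.0, 2.6]
grip_width: 22.0
finger_force: 4.9
```

carry_out(plan=[{"tx": 5.2, "ty": 1.7, "tz": 0, "rx": 0, "ry": 0, "rz": 0.045}])

```text
time: 18.45
tool_pos: [546.5, -354.3, 59.3]
tcp_rot: [-3.137, -0.001, 1.924]
contact_force: [-9.7, -4.7, 2.3]
grip_width: 22.1
finger_force: 5.2
```

carry_out(plan=[{"tx": 5, "ty": 1.9, "tz": 0, "rx": 0, "ry": 0, "rz": 0.045}])

```text
time: 18.55
tool_pos: [551.3, -352.5, 59.3]
tcp_rot: [-3.136, -0.001, 1.969]
contact_force: [-10.7, -4.7, 2.5]
grip_width: 22.1
finger_force: 5.5
```

carry_out(plan=[{"tx": 4, "ty": 1.8, "tz": 0, "rx": 0, "ry": 0, "rz": 0.036}])

```text
time: 18.65
tool_pos: [555.3, -350.8, 59.3]
tcp_rot: [-3.136, -0.001, 2.005]
contact_force: [-10.4, -5.6, 2.7]
grip_width: 22.3
finger_force: 5.9
```

```bash
python3 - <<'E'
from plant import bot
b=bot.capture("scene").max(2)
for r in(250,258,266): print(r,b[r-1:r+2,290:318].mean(0).astype(int).tolist())
E
```

```text
250 [63, 66, 62, 64, 66, 61, 66, 61, 65, 66, 75, 79, 91, 83, 68, 67, 80, 100, 132, 143, 157, 166, 135, 77, 58, 94, 119, 121]
258 [91, 101, 113, 125, 128, 125, 125, 101, 60, 51, 113, 162, 174, 140, 63, 122, 161, 170, 178, 177, 172, 162, 146, 111, 85, 110, 118, 122]
266 [77, 78, 82, 81, 82, 83, 81, 64, 107, 131, 147, 163, 146, 120, 106, 108, 123, 145, 159, 161, 142, 116, 110, 123, 116, 111, 120, 121]
```

Effort is 11.8 N, 2.4 N above free. One more small step.

carry_out(plan=[{"tx": 3.8, "ty": 1.8, "tz": 0, "rx": 0, "ry": 0, "rz": 0.035}])

```text
time: 18.8
tool_pos: [558.6, -349.3, 59.3]
tcp_rot: [-3.136, -0.001, 2.039]
contact_force: [-10.8, -6.3, 3.0]
grip_width: 21.8
finger_force: 5.9
```

Effort is about 3 N above free, which is within the clamp window. I'll back off, open and lift.

carry_out(plan=[{"tx": -1.8, "ty": -0.9, "tz": 0, "rx": 0, "ry": 0, "rz": 0}, {"tx": 0, "ty": 0, "tz": 0, "rx": 0, "ry": 0, "rz": 0}])

```text
time: 19.0
tool_pos: [557.9, -349.5, 59.3]
tcp_rot: [-3.138, -0.001, 2.038]
contact_force: [-6.9, -3.3, 1.3]
grip_width: 22.0
finger_force: 3.7
```

carry_out(plan=[{"tx": 0, "ty": 0, "tz": 0, "rx": 0, "ry": 0, "rz": 0}, {"tx": 0, "ty": 0, "tz": 0, "rx": 0, "ry": 0, "rz": 0}, {"tx": 0, "ty": 0, "tz": 0, "rx": 0, "ry": 0, "rz": 0}, {"tx": 0, "ty": 0, "tz": 0, "rx": 0, "ry": 0, "rz": 0}, {"tx": 0, "ty": 0, "tz": 20, "rx": 0, "ry": 0, "rz": 0}, {"tx": 0, "ty": 0, "tz": 40, "rx": 0, "ry": 0, "rz": 0}, {"tx": 0, "ty": 0, "tz": 40, "rx": 0, "ry": 0, "rz": 0}, {"tx": 0, "ty": 0, "tz": 40, "rx": 0, "ry": 0, "rz": 0}, {"tx": 0, "ty": 0, "tz": 0, "rx": 0, "ry": 0, "rz": 0}, {"tx": 0, "ty": 0, "tz": 0, "rx": 0, "ry": 0, "rz": 0}], gripper=0.5)

```text
time: 20.0
tool_pos: [560.4, -348.3, 200.6]
tcp_rot: [3.14, 0.002, 2.037]
contact_force: [-0.8, 0.5, -0.6]
grip_width: 45.6
finger_force: 0.0
```

```bash
python3 - <<'E'
from plant import bot
import numpy as np, cv2
b=bot.capture("scene").max(2)
for r in(250,258,266): print(r,b[r-1:r+2,290:318].mean(0).astype(int).tolist())
w=bot.capture("wrist"); cv2.imwrite("pics/w9.png",w[:,:,::-1])
m=bot.camera_model("wrist")
for n,q in dict(spin=(507.5,-239.5,80)).items():
    c=m["camera_matrix"]@(m["R"]@np.array(q)+m["t"]); c=(c[:2]/c[2]).astype(int); print(c)
v=w.max(2)[max(0,c[1]-70):c[1]+40:4,c[0]-60:c[0]+60:3]
for r in v: print("".join("@%#*+=-:. "[min(9,x//20)] for x in r))
E
```

```text
250 [66, 63, 64, 62, 63, 65, 61, 61, 60, 65, 68, 82, 91, 83, 71, 68, 80, 92, 92, 91, 90, 96, 85, 64, 62, 91, 116, 117]
258 [65, 66, 63, 62, 65, 62, 63, 62, 58, 55, 68, 93, 127, 119, 62, 76, 110, 155, 173, 177, 168, 161, 143, 107, 81, 103, 116, 118]
266 [64, 66, 69, 74, 74, 83, 80, 69, 91, 104, 136, 162, 157, 134, 90, 108, 118, 141, 158, 158, 137, 113, 103, 118, 115, 109, 117, 119]
[281  76]
       -------------++++**++++++++++++++
       -------------++++****+++++=++++=+
        -----------+++++*****++++=++=+++
        ----------++++++++*****++=++====
         --------=++++++++++*****++++===
         ------=*+=+++++++++++*****++===
          -----***====+++=++++++****++++
          -----***===+++++++++++++*--+++
           ---=****+++++++++++++++----++
           ---=****+++++=++++++++=---+*+
           --==+***+++++++++++++=---++++
            ===+****+==+++++++++---=++++
            ==+=******=++=+++++---=+++++
            :=+++***==**+=++++=---++=+++
=.        .  -**-***=---=**=++++-+++=+++
 .          =+*--+***+----*+++++++++++++
           .+*---******+--=**++++++++++-
           -++--********---*==++++++++--
       .  ::-=--********+--***+++=+++---
         . ===:-********+--**-++==++=---
         . *++:-=*******---**++===++----
     .  .  -++---=*****=--=**+++=++-----
       :   ++*+-----=----=**=++==+------
           =+=+*-:------=***++==+-------
       -.  :=+++-------=*-======--------
  .---.  -  ==+---:----+---==+==--------
   ----     ====:---------===++--------:
  .  .       -==---:----=+===+------::-:
```

```bash
python3 -c "
from plant import bot
print(bot.close_job())"
```

```text
the job is handed in; nothing more can be done
None
```

The job is handed in. The lever is on the closing side and the union is clamped against the stop block at about 3 N above free-running effort, with the handle released; the call returned no verdict, so I can't confirm it passed.

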